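# Kit a tool rack and roll its job number

### The job

Make up the tool rack for job 3-5-2: stand the loose tape measure upright in the rack between the other tape measure and the sliding end stop, and push the stop up until both tapes stand snug against the rack's wall. Roll the three number wheels so that 3, 5 and 2 (read from left to right, counted in dots) face squarely up. Do not shift the jar of screws or the sanding block.

Things in the scene. Friction and masses are not known exactly. Their poses are not given: they have to be found in the camera images.
- kit_rack: Fixed plywood tool rack, 110 mm deep (x), y from -138 to +190 mm. Origin on the bench, mid depth, in the face of the packing wall (y -10 to 0, top z 74); x away from the robot, y left, z up. Left of the wall: channel for the tapes, floor z 8, 98 mm wide between rails (top z 14). Right: three number wheels on axles along y, cheeks between them to z 60, panels before and behind to z 40.
- stop_face (a point): Middle of the stop's face toward the wall. The stop is a dark wooden plate across the left part of the channel, 94 mm along x, 14 mm thick (outer face 14 mm to the left of this point), top at z 75 mm; a foot behind it (top at z 19 mm) reaches to 27 mm from this face. Axes as the rack's.
- stop (a joint): How far the stop has slid toward the wall (m): its face stands 160 mm minus this from the wall; 0 to 0.115. It needs about 2 N and stays where it is left. With both tapes tight against the wall it reads about 0.092.
- wheel_left (a joint): Left number wheel: hinge value in rad, end stops at -0.3 and 5.54. The number shown is the face pointing straight up; number n is exactly up at (n-1)*1.0472 (1 to 6). Growing values roll the wheel's top toward the rack's +x, away from the robot, and bring up higher numbers. Plain friction (0.1 N m, some 3 N at a rib), no clicks: it stays where it is left.
- wheel_middle (a joint): Middle number wheel: hinge value in rad, end stops at -0.3 and 5.54. The number shown is the face pointing straight up; number n is exactly up at (n-1)*1.0472 (1 to 6). Growing values roll the wheel's top toward the rack's +x, away from the robot, and bring up higher numbers. Plain friction (0.1 N m, some 3 N at a rib), no clicks: it stays where it is left.
- wheel_right (a joint): Right number wheel: hinge value in rad, end stops at -0.3 and 5.54. The number shown is the face pointing straight up; number n is exactly up at (n-1)*1.0472 (1 to 6). Growing values roll the wheel's top toward the rack's +x, away from the robot, and bring up higher numbers. Plain friction (0.1 N m, some 3 N at a rib), no clicks: it stays where it is left.
- wheel_left_axle (a point): Centre of the left number wheel on its axle, 48 mm above the bench, fixed to the rack; axes as the rack's. 24 mm wide, wheels stand 40 mm apart. Six flat faces 30 mm from the axis: 1 white with one dot, 2 yellow with two, 3 green with three, 4 blue with four, 5 red with five, 6 black with six.
- wheel_middle_axle (a point): Centre of the middle number wheel on its axle, 48 mm above the bench, fixed to the rack; axes as the rack's. Between neighbouring faces of each wheel a grey rib 6 mm thick reaches 44 mm from the axis: with a number exactly up, ribs stand 30 degrees before and behind vertical.
- wheel_right_axle (a point): Centre of the right number wheel on its axle, 48 mm above the bench, fixed to the rack; axes as the rack's. A fingertip set between two ribs of a wheel (25 mm apart at the faces, 38 mm at the tips) and moved along the rack's x rolls the wheel by its rib.
- loose_tape: Red and black pocket tape measure standing upright on the bench to the left of the rack; solid body 34 mm thick (x, -17 to 17 mm; with its clip 42 mm to look at), 70 mm long (y, -29 to 41 mm), 66 mm high, 0.33 kg. Origin at the centre of its underside. Its thickness must lie along the rack's y to be packed; either way round will do.
- racked_tape: Tape measure of the same make that stands already in the rack's channel near the wall, with its thickness along the rack's y.
- screw_jar: Jar of screws with a blue lid, 62 mm across, 90 mm high, far left; origin under its middle. Bystander.
- sanding_block: Brown sanding block 67 x 112 x 26 mm lying flat near the front right, before the vise; origin under its middle. Bystander.

How it is judged:
By the outcome, as a careful person would: the job done as asked, in the order asked, and still so for the second after the job is handed in, with the robot touching nothing.
It also fails if it takes over 72 s, if anything falls off the work surface, if the arm or the gripper's body presses on something with over 40 N, if the wrist force passes 120 N, or if a joint passes its speed limit or range.

### The arm

A 6-joint arm with a two-finger parallel gripper is mounted at the origin on the work surface; the furniture and walls round the work are solid. World frame = base frame: x ahead of the robot, y to its left, z up, the work surface at z = 0. Lengths are in mm, angles in rad, forces in N, time in s.
With the tool pointing down it reaches from about 400 to 925 mm from the base axis. Payload 12.5 kg.
Tool frame: the origin (TCP) lies at the very end of the fingers, on their centre line; the grasp point (between the pads) lies 19 mm behind it; z points along the fingers, y is the line along which they close (so a half turn about z gives the same grasp; the last joint's range is limited). The gripper opens to 95 mm and grips with 3 to 60 N. Pads are 20 mm wide; open, the fingers measure 119 mm over their backs; the gripper's body (75 mm by 180 mm) begins 59 mm behind the grasp point.
Start: joints at [1.242, 0.491, 1.559, -0, 1.092, -0.106], TCP at [138.082, 609.574, 214.661] pointing down, gripper open.
Joint ranges: [-3.1, 3.1], [-0.84, 2.19], [0.05, 2.79], [-1.13, 4.28], [0.06, 2.93], [-2.69, 2.69]. Speed limits (rad/s): [2.22, 2.22, 2.79, 3.14, 3.14, 3.14].

### API

Orientations are given as [roll, pitch, yaw] about the fixed x, y, z axes, in that order (R = Rz(yaw) Ry(pitch) Rx(roll)).
In Python, from cell import env, imaging, ticket, monitor gives the robot as it stands (env), with the cameras (imaging), the job (ticket) and the readings (monitor).
- The arm moves only by the shell command python3 steer.py 'ROWS'. ROWS is a JSON list of rows, 1 to 5 of them, each of 5 numbers: dx, dy, dz in mm, then a turn about the tool's z in rad, then the opening from 0.0 (shut) to 1.0 (fully open); each row is the pose to reach, as a shift and turn from the pose commanded when the command began, along the tool's axes at that moment; what a row does not reach only later rows make up. A row lasts 1/12 s, in which the tool goes at most 41.7 mm and 0.125 rad, less where a joint would pass 70% of its speed; a pose out of reach is approached as far as the arm can. The fingers move at their own pace and stop on an object; the grip force is fixed at half the most. Time passes only in rows, so rows that do not move let the fingers close. It prints the time, the measured TCP pose, the force, the opening and the grip force at its end.
- monitor.state(): the state, without advancing time (a new reading comes with each control period).
- imaging.read_camera(name): name is "scene" or "side" or "wrist"; returns (picture, depth): 384x512x3 uint8, red, green, blue; 384x512 float32, mm along the optical axis (not along the pixel's ray), 0 where there is no reading.
- imaging.camera_info(name): a dict with "vertical_fov" (degrees; the focal length in pixels is half the picture's height over the tangent of half this angle, whatever the lens; pixels are square), "cx", "cy" (the principal point, pixels), "dist_coeffs" ([k1, k2, p1, p2, k3] as OpenCV has them; the pictures are not rectified), "origin" and "attitude" of the camera in the world. Camera axes: x right, y down, z forward; pixel columns grow to the right and rows downward; lengths in mm; the calibration is good to about 2 mm. A picture is of the moment at which its call begins: read the wrist's pose just before it. camera_info takes no time and is no camera call; for the wrist camera it gives the pose at the moment of the call.
- ticket.job_done(): hands the job in; it is judged then, once.
The state is a dict: "t": time; "joints": joint angles; "qvel": joint speeds; "tau": joint torques, N m; "eef_pos": TCP position; "tcp_rot": TCP orientation; "ft_force": force on the tool from outside, world axes, zero at the start; "moment": the same for the moment, N m; "opening": opening from 0.0 (shut) to 1.0 (fully open); "grip_force": force on a finger pad.
Only numpy, scipy, OpenCV 4.12 (cv2) and the standard library are available. Lean on these libraries where they do the work, as an engineer would, in place of code of your own. Each camera call takes 0.05 s, during which the arm holds its last target. There are 200 camera calls.

## Working session

There is one attempt and no reset: what is moved stays moved. The work goes in short steps, Python scripts to look and compute and a shell command to move; the robot and the scene stay as the last step left them, time stands still between calls to the robot, and variables do not carry over. Pictures are saved under pics/ and viewed, at most 10 in all, crops included, and the job is handed in when it is done.

```bash
ls; mkdir -p pics
cat > h.py <<'E'
from cell import env, imaging, ticket, monitor
import numpy as np, cv2
from scipy.spatial.transform import Rotation as R
def cam(n):
    i=imaging.camera_info(n); im,d=imaging.read_camera(n)
    return im,d,i
def KD(i,h=384):
    f=h/2/np.tan(np.radians(i['vertical_fov'])/2)
    return np.array([[f,0,i['cx']],[0,f,i['cy']],[0,0,1]]),np.array(i['dist_coeffs'],float)
def rot(i):
    a=np.array(i['attitude'],float)
    return a if a.shape==(3,3) else R.from_euler('xyz',a).as_matrix()
def rays(i,uv):
    K,D=KD(i); p=cv2.undistortPoints(np.array(uv,float).reshape(-1,1,2),K,D).reshape(-1,2)
    return np.c_[p,np.ones(len(p))]
def pts(i,uv,depth):
    return (rays(i,uv)*np.asarray(depth).reshape(-1,1))@rot(i).T+np.array(i['origin'])
def onplane(i,uv,z):
    r=rays(i,uv)@rot(i).T; o=np.array(i['origin']); return o+r*((z-o[2])/r[:,2:3])
def cloud(i,d):
    v,u=np.mgrid[0:d.shape[0],0:d.shape[1]]
    P=pts(i,np.c_[u.ravel(),v.ravel()],d.ravel()).reshape(d.shape+(3,)); P[d==0]=np.nan
    return P
def proj(i,P):
    K,D=KD(i); r=rot(i).T; P=np.asarray(P,float).reshape(-1,3)
    return cv2.projectPoints(P,cv2.Rodrigues(r)[0],-r@np.array(i['origin'],float),K,D)[0].reshape(-1,2)
E
python3 - <<'E'
from h import *
for n in("scene","side"):
    im,d,i=cam(n); print(n,i,(d>0).mean()); cv2.imwrite(f'pics/{n}.png',im[:,:,::-1]); np.savez(f'{n}.npz',im=im,d=d)
print(monitor.state())
E
```

```text
cell.py
pics
steer.py
scene {'vertical_fov': 57.78690848671479, 'cx': 252.70507393940954, 'cy': 198.07416478739873, 'dist_coeffs': array([-0.00502888,  0.        ,  0.        ,  0.        ,  0.        ]), 'origin': array([ -74.77965172, -381.02209742,  918.19125149]), 'attitude': array([-2.44023142, -0.01472865, -0.79561631])} 0.9955190022786459
side {'vertical_fov': 42.7749287380108, 'cx': 258.07567026112065, 'cy': 189.4816082557977, 'dist_coeffs': array([-0.10993554,  0.        ,  0.        ,  0.        ,  0.        ]), 'origin': array([ 314.33832415, 1487.19045543,  742.04463574]), 'attitude': array([-2.03513698,  0.00704223, -3.04606548])} 0.9957377115885416
{'t': 0.1, 'joints': array([ 1.24240229e+00,  4.91536214e-01,  1.55939413e+00,  1.11972816e-05,
        1.09170134e+00, -1.05620334e-01]), 'qvel': array([ 0.00101243, -0.00171423, -0.00154406, -0.00053872,  0.00094832,
       -0.00073049]), 'tau': array([ 2.46922027e-03, -6.13629699e+01, -2.58609813e+01,  6.93759928e-02,
        4.70015989e-02,  1.26232571e-07]), 'eef_pos': array([138.0019644 , 609.35148001, 214.09530068]), 'tcp_rot': array([-3.14056046e+00, -1.19414805e-04,  2.91881372e+00]), 'ft_force': array([ 0.00254417,  0.46419537, -0.49760235]), 'moment': array([-0.01618256, -0.01860103, -0.01781686]), 'grip_force': 0.0, 'opening': 1.001282720700844}
```

View pics/scene.png

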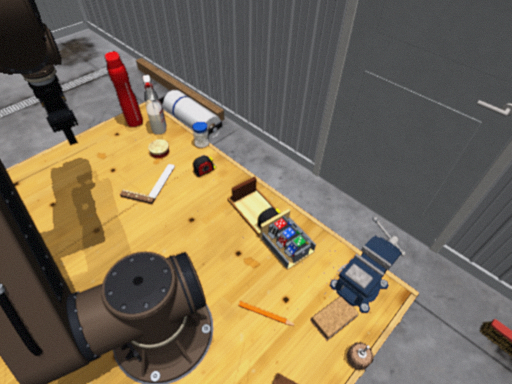

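View pics/side.png

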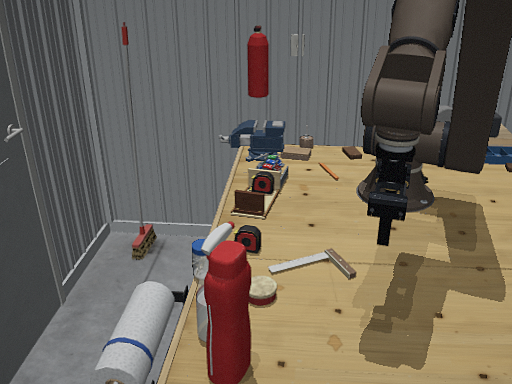

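The scene view shows the loose tape at (203,166), the jar at (200,133), the stop at (243,187), the racked tape at (266,216), the wheels at (281,224), (290,232) and (299,241), and the sanding block at (333,319). The side view shows the loose tape at (248,238), the stop at (249,203) and the racked tape at (264,183).

```bash
cat > top.py <<'E'
from h import *
import sys
# orthographic top view from clouds: world points in a region -> 1 mm/px map (highest)
A=[]
for n,box in(("scene",(180,110,320,275)),("side",(180,140,300,270))):
    z=np.load(f'{n}.npz'); i=imaging.camera_info(n); P=cloud(i,z['d'])
    c=(slice(box[1],box[3]),slice(box[0],box[2])); A.append((n,P[c],z['im'][c],box))
n,P,im,b=A[0]
for nm,uv in dict(tape=(203,160),jar=(200,127),stop=(243,184),rt=(266,210),wl=(281,223),wm=(290,232),wr=(299,241)).items():
    print(nm,P[uv[1]-b[1],uv[0]-b[0]].round())
P=A[1][1];b=A[1][3]
for nm,uv in dict(tape=(248,230),stop=(249,196),rt=(264,176)).items(): print('side',nm,P[uv[1]-b[1],uv[0]-b[0]].round())
crop=cv2.resize(A[0][2],None,fx=3.6,fy=3.6,interpolation=cv2.INTER_CUBIC); cv2.imwrite('pics/c1.png',crop[:,:,::-1])
E
python3 top.py
```

```text
tape [450. 361.  65.]
jar [543. 485.  89.]
stop [463. 173.  75.]
rt [440.  48.  70.]
wl [431. -21.  78.]
wm [426. -61.  77.]
wr [ 420. -100.   78.]
side tape [451. 385.  66.]
side stop [471. 186.  64.]
side rt [438.  48.  68.]
```

View pics/c1.png

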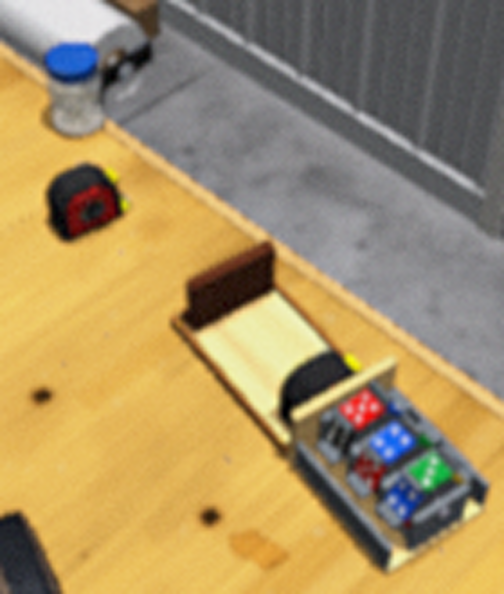

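Crop: left wheel red (5) up at (360,408), middle blue (4) up at (392,440), right green (3) up at (432,470). The loose tape is at (85,205) and the stop at (230,283). Next I'll move the wrist camera over the tape.

```bash
cat >> h.py <<'E'
def go(x,y,z,yaw=None):
    s=monitor.state(); Rm=R.from_euler('xyz',s['tcp_rot']).as_matrix(); d=Rm.T@(np.array([x,y,z])-s['eef_pos'])
    cur=s['tcp_rot'][2]; t=0 if yaw is None else -((yaw-cur+np.pi/2)%np.pi-np.pi/2)
    print('shift',d.round(1),'turn',round(t,3),'rows',round(np.linalg.norm(d)/41.7,1),round(abs(t)/.125,1),'t',s['t'],'j6',round(s['joints'][5],2))
E
python3 steer.py '[[-40,-18,-12,0,1],[-80,-36,-24,0,1],[-120,-54,-36,0,1],[-160,-72,-48,0,1],[-200,-90,-56,0,1]]'
python3 -c "
from h import *
go(440,330,260)"
python3 steer.py '[[-32,-22,0,0,1],[-64,-45,0,0,1],[-95,-68,0,0,1],[-128,-90,0,0,1],[-128,-90,0,0,1]]'
python3 - <<'E'
from h import *
im,d,i=cam('wrist'); s=monitor.state(); print(s['eef_pos'],s['tcp_rot'],i); np.savez('w1.npz',im=im,d=d,o=i['origin'],a=i['attitude']); cv2.imwrite('pics/w1.png',im[:,:,::-1])
E
```

```text
t: 0.93
eef_pos: [407.6, 368.1, 266.8]
tcp_rot: [-3.141, 0.001, 2.914]
ft_force: [0.4, -0.8, -0.6]
opening: 1.0
grip_force: 0.0
[406.00316929 369.90157024 266.7626823 ] [-3.14114744e+00 -9.75713252e-05  2.91433192e+00] {'vertical_fov': 60.430675110881, 'cx': 255.37012598714966, 'cy': 186.01611205974564, 'dist_coeffs': array([-0.08299817,  0.        ,  0.        ,  0.        ,  0.        ]), 'origin': array([342.3132547 , 383.94285829, 436.44065867]), 'attitude': array([2.89947095e+00, 9.50236546e-06, 1.34375140e+00])}
```

View pics/w1.png

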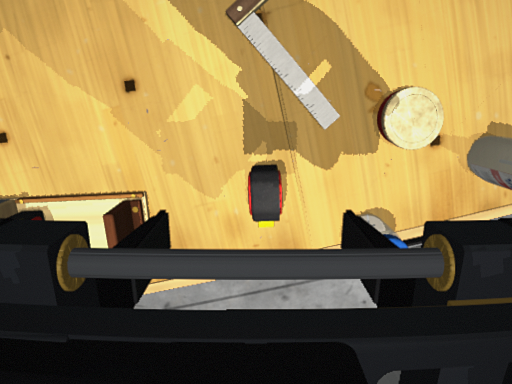

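Wrist view: tape at (265,192), its thickness running across the picture (close to the finger closing line), its nose with the yellow tip toward world +x. The stop is at (125,222). I'll measure the tape's pose from the wrist and scene views.

```bash
cat > m.py <<'E'
from h import *
z=np.load('w1.npz'); i=imaging.camera_info('wrist'); i['origin']=z['o'];i['attitude']=z['a']
V={'w':(i,z)}
for n in('scene','side'): V[n]=(imaging.camera_info(n),np.load(n+'.npz'))
for n,(i,z) in V.items():
    P=cloud(i,z['d']); im=z['im'].astype(int)
    q=(abs(P[...,0]-450)<70)&(abs(P[...,1]-370)<50)&(P[...,2]<80)&(P[...,2]>12)
    sat=im.max(2)-im.min(2); r,g,b=im[...,0],im[...,1],im[...,2]
    yel=q&(r>150)&(g>150)&(b<90)
    body=q&~yel
    X=P[body]; rc=cv2.minAreaRect(X[:,:2].astype(np.float32)); top=np.nanpercentile(X[:,2],[50,90,99])
    t=body&(P[...,2]>60); T=P[t]; rt=cv2.minAreaRect(T[:,:2].astype(np.float32))
    print(n,len(X),'rect',np.round(rc[0],1),np.round(rc[1],1),round(rc[2],1),'top',top.round(1),'rt',np.round(rt[0],1),np.round(rt[1],1),round(rt[2],1),'yel',P[yel].mean(0).round(1) if yel.any() else 0)
    # rack heights
    for nm,zz in(('stop',75),):
        q=(P[...,2]>68)&(P[...,2]<79)&(abs(P[...,0]-465)<60)&(abs(P[...,1]-175)<40)
        if q.sum()>5:
            S=P[q];rs=cv2.minAreaRect(S[:,:2].astype(np.float32)); print('  stop',q.sum(),np.round(rs[0],1),np.round(rs[1],1),round(rs[2],1),np.median(S[:,2]))
E
python3 m.py
```

```text
w 1751 rect [450.6 370.8] [42.2 63.3] 79.7 top [62.1 66.1 67.2] rt [449.9 371.3] [36.7 45. ] 80.1 yel [484.8 364.1  50.2]
  stop 400 [444.  182.2] [13.9 43.2] 79.3 74.21284863600638
scene 316 rect [451.  367.5] [42.5 69.2] 80.0 top [49.9 64.5 66.9] rt [447.9 368.9] [37.4 44.9] 82.3 yel [485.7 363.8  49.3]
  stop 105 [467.  174.8] [14.5 90.6] 79.8 72.93170285284225
side 520 rect [455.8 374.2] [43.1 73.3] 80.5 top [47.  63.7 66.3] rt [449.9 372.5] [39.  44.5] 84.8 yel [485.3 355.8  46.8]
  stop 102 [470.7 180.7] [26.5 92.8] 73.8 72.29080967617443
```

```bash
cat > m2.py <<'E'
from h import *
i=imaging.camera_info('scene'); z=np.load('scene.npz'); P=cloud(i,z['d'])
def top(lo,hi,c,rx,ry,nm):
    q=(P[...,2]>lo)&(P[...,2]<hi)&(abs(P[...,0]-c[0])<rx)&(abs(P[...,1]-c[1])<ry)
    S=P[q]; r=cv2.minAreaRect(S[:,:2].astype(np.float32)); print(nm,len(S),np.round(r[0],1),np.round(r[1],1),round(r[2],1),np.median(S[:,2]).round(1)); return S
th=np.radians(-10.2); ux=np.array([np.cos(th),np.sin(th)]); uy=np.array([-ux[1],ux[0]])
# profile in rack-ish frame about (437,12)
O=np.array([437,12.]); Q=np.c_[(P[...,:2].reshape(-1,2)-O)@ux,(P[...,:2].reshape(-1,2)-O)@uy,P[...,2].ravel()]
Q=Q[np.isfinite(Q).all(1)]
for lo,hi in((-50,-35),(-15,15),(35,50)):
    s=Q[(Q[:,0]>lo)&(Q[:,0]<hi)&(Q[:,2]>5)]
    print('x',lo,hi,[(y,int(s[(s[:,1]>=y)&(s[:,1]<y+6),2].max())) for y in range(-150,200,6) if ((s[:,1]>=y)&(s[:,1]<y+6)).any()])
w=Q[(Q[:,2]>71)&(Q[:,2]<77)&(abs(Q[:,1])<22)&((abs(Q[:,0])>37))]
print('wall y',w[:,1].min(),w[:,1].max(),len(w),'x',w[:,0].min(),w[:,0].max()); wl=w[w[:,0]<0];wr=w[w[:,0]>0]; print(wl[:,:2].mean(0),wr[:,:2].mean(0))
q=Q[(Q[:,2]>5)&(Q[:,2]<80)&(abs(Q[:,1])<200)&(abs(Q[:,0])<90)]; print('x extent',np.percentile(q[:,0],[1,99]),'y',np.percentile(q[:,1],[.5,99.5]))
s=Q[(Q[:,2]>70)&(Q[:,2]<79)&(Q[:,1]>120)&(Q[:,1]<200)&(abs(Q[:,0])<60)]; print('stop y',np.percentile(s[:,1],[2,50,98]),np.polyfit(s[:,0],s[:,1],1),'x',s[:,0].min(),s[:,0].max())
go(450,370.5,266,2.965); go(450,370.5,25,2.965)
E
python3 m2.py
```

```text
x -50 -35 [(-138, 37), (-132, 38), (-126, 50), (-120, 50), (-114, 50), (-108, 51), (-102, 49), (-90, 43), (-84, 43), (-78, 43), (-72, 44), (-66, 45), (-60, 41), (-54, 39), (-48, 43), (-42, 43), (-36, 42), (-30, 43), (-24, 41), (-18, 37), (-12, 72), (-6, 74), (0, 71), (6, 11), (12, 53), (18, 58), (24, 56), (30, 56), (36, 47), (42, 7), (48, 10), (54, 12), (60, 11), (66, 12), (72, 12), (78, 11), (84, 8), (90, 13), (96, 13), (102, 12), (108, 12), (114, 9), (120, 13), (126, 14), (132, 14), (138, 14), (144, 13), (150, 13), (156, 76), (162, 75), (168, 74), (174, 21), (180, 19), (186, 18)]
x -15 15 [(-144, 55), (-138, 60), (-132, 59), (-126, 80), (-120, 81), (-114, 79), (-108, 79), (-102, 78), (-96, 61), (-90, 79), (-84, 88), (-78, 89), (-72, 89), (-66, 88), (-60, 72), (-54, 61), (-48, 88), (-42, 87), (-36, 90), (-30, 87), (-24, 86), (-12, 74), (-6, 75), (0, 74), (6, 74), (12, 74), (18, 75), (24, 73), (30, 75), (36, 73), (66, 5), (72, 8), (78, 9), (84, 8), (90, 9), (96, 8), (102, 9), (108, 9), (114, 10), (120, 8), (126, 8), (132, 11), (138, 9), (144, 10), (150, 9), (156, 74), (162, 76), (168
[... 165 characters left out ...]
30, 58), (-24, 57), (-12, 73), (-6, 75), (0, 70), (66, 13), (72, 7), (78, 8), (84, 8), (90, 10), (96, 7), (102, 10), (108, 11), (114, 8), (120, 8), (126, 7), (132, 9), (138, 9), (144, 7), (150, 9), (156, 72), (162, 74), (168, 75)]
wall y -21.290435882832394 21.94791217649302 43 x -52.58265288802986 1124.6526565660306
[-44.81879777  -4.1111565 ] [802.73203752  -3.77327599]
x extent [-53.42891302  55.13161742] y [-136.00689294  174.98183404]
stop y [158.71371128 165.08721253 172.52692454] [1.29717748e-02 1.65682736e+02] x -44.645133794308016 45.9974956902201
shift [-42.7  10.5   0.8] turn -0.051 rows 1.1 0.4 t 0.9833 j6 -0.72
shift [-42.8  10.6 241.8] turn -0.051 rows 5.9 0.4 t 0.9833 j6 -0.72
```

```bash
python3 steer.py '[[-40,10,2,-0.05,1],[-42,10,42,-0.05,1],[-42,10,84,-0.05,1],[-42,10,125,-0.05,1],[-42,10,165,-0.05,1]]'
python3 -c "
from h import *
go(450,370.5,25,2.965)"
```

```text
t: 1.4
eef_pos: [446.3, 373.2, 100.1]
tcp_rot: [3.141, -0.0, 2.969]
ft_force: [1.3, 1.5, -0.6]
opening: 0.999
grip_force: 0.0
shift [-4.1 -2.1 75.1] turn 0.004 rows 1.8 0.0 t 1.4 j6 -0.82
```

```bash
python3 steer.py '[[-3,-2,40,0,1],[-3,-2,74,0,1],[-3,-2,74,0,0.6],[-3,-2,74,0,0],[-3,-2,74,0,0]]'
python3 steer.py '[[0,0,0,0,0],[0,0,0,0,0],[0,0,0,0,0],[0,0,0,0,0],[0,0,0,0,0]]'
```

```text
t: 1.82
eef_pos: [450.1, 371.2, 29.6]
tcp_rot: [3.14, 0.001, 2.969]
ft_force: [-0.1, 0.3, 0.2]
opening: 0.844
grip_force: 0.0
t: 2.23
eef_pos: [450.0, 370.3, 28.7]
tcp_rot: [3.141, 0.001, 2.969]
ft_force: [0.1, -0.4, 0.4]
opening: 0.496
grip_force: 0.0
```

```bash
python3 steer.py '[[0,0,0,0,0],[0,0,0,0,0],[0,0,0,0,0],[0,0,0,0,0],[0,0,0,0,0]]'
```

```text
t: 2.65
eef_pos: [449.9, 370.2, 28.1]
tcp_rot: [3.141, 0.0, 2.969]
ft_force: [0.5, -0.8, 3.4]
opening: 0.354
grip_force: 29.9
```

```bash
python3 steer.py '[[0,0,-20,0,0],[0,0,-60,0,0],[0,0,-100,0,0],[0,-15,-118,0,0],[0,-50,-120,0,0]]'
python3 -c "
from h import *
s=monitor.state(); print(s['ft_force'])
go(447.7,102.7,148,2.967)"
```

```text
t: 3.07
eef_pos: [442.9, 323.4, 151.5]
tcp_rot: [3.136, 0.006, 2.971]
ft_force: [-0.7, -1.5, -3.3]
opening: 0.354
grip_force: 29.9
[-0.72352239 -1.50525854 -3.31807695]
shift [ -42.1 -216.7    2.6] turn 0.004 rows 5.3 0.0 t 3.0667 j6 -0.89
```

```bash
python3 steer.py '[[-8,-40,0,0,0],[-16,-80,0,0,0],[-24,-120,0,0,0],[-32,-160,0,0,0],[-40,-195,0,0,0]]'
python3 steer.py '[[-2,-8,0,0,0],[-2,-14,0,0,0],[-2,-14,0,0,0],[-2,-14,0,0,0]]'
python3 - <<'E'
from h import *
go(447.7,102.7,148,2.967)
im,d,i=cam('wrist'); np.savez('w2.npz',im=im,d=d,o=i['origin'],a=i['attitude'])
ims,ds,_=cam('scene'); np.savez('scene2.npz',im=ims,d=ds)
c=cv2.resize(ims[150:280,200:330],(500,500),interpolation=cv2.INTER_CUBIC); cv2.imwrite('pics/w2.png',np.vstack([np.hstack([cv2.resize(im,(500,375)),c[:375,:300]])])[:,:,::-1])
E
```

```text
t: 3.48
eef_pos: [446.2, 119.9, 147.8]
tcp_rot: [-3.141, -0.001, 2.969]
ft_force: [1.1, -0.5, -2.4]
opening: 0.355
grip_force: 29.9
t: 3.82
eef_pos: [446.6, 108.4, 147.9]
tcp_rot: [3.141, -0.0, 2.969]
ft_force: [-0.5, -0.8, -3.0]
opening: 0.351
grip_force: 29.9
shift [-2.1 -5.5 -0.1] turn 0.002 rows 0.1 0.0 t 3.8167 j6 -1.3
```

View pics/w2.png

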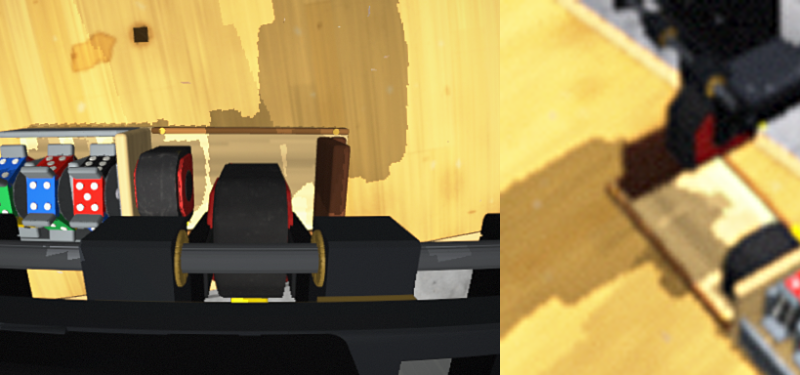

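The wrist view shows the held tape above the channel. The racked tape is at (163,183), the wall at (123,180), the stop face at (322,180), and the front rail runs along v≈130. I'll measure these.

```bash
cat > m3.py <<'E'
from h import *
z=np.load('w2.npz'); i=imaging.camera_info('wrist'); i['origin']=z['o'];i['attitude']=z['a']
P=cloud(i,z['d'])
th=-0.176; ux=np.array([np.cos(th),np.sin(th)]); uy=np.array([-ux[1],ux[0]]); O=np.array([438,13.])
Q=np.dstack([(P[...,:2]-O)@ux,(P[...,:2]-O)@uy,P[...,2]]); v,u=np.mgrid[0:384,0:512]
def st(m,nm):
    s=Q[m]; print(nm,m.sum(),'x',np.percentile(s[:,0],[2,50,98]).round(1),'y',np.percentile(s[:,1],[2,50,98]).round(1),'z',np.median(s[:,2]).round(1),'slope',np.polyfit(s[:,0],s[:,1],1)[0].round(3))
st((Q[...,2]>71)&(Q[...,2]<77)&(abs(Q[...,1]+5)<9)&(abs(Q[...,0])<60),'wall top')
st((Q[...,2]>72)&(Q[...,2]<79)&(abs(Q[...,1]-165)<25)&(abs(Q[...,0])<60),'stop top')
st((Q[...,2]>50)&(Q[...,2]<80)&(Q[...,1]>5)&(Q[...,1]<50)&(abs(Q[...,0])<60),'racked')
m=(Q[...,2]>11)&(Q[...,2]<17)&(Q[...,1]>50)&(Q[...,1]<150)&(Q[...,0]<-35)&(Q[...,0]>-70); s=Q[m]; print('rail',m.sum(),np.percentile(s[:,0],[2,50,98]).round(1),'slope',np.polyfit(s[:,1],s[:,0],1)[0].round(3))
m=(Q[...,2]>95)&(Q[...,2]<190)&(Q[...,1]>70)&(Q[...,1]<130)&(u>200)&(u<300)&(v>160)&(v<220); st(m,'held')
for f in(-.35,):pass
E
python3 m3.py
```

```text
wall top 985 x [-51.8 -22.1  11.8] y [-7.3 -2.5  1.4] z 73.3 slope -0.002
stop top 1282 x [-43.4 -17.4  10.9] y [159.8 166.  172.9] z 74.5 slope -0.004
racked 3305 x [-35.4 -12.5  13.5] y [ 6.3 25.9 41.6] z 71.6 slope 0.064
rail 723 [-52.4 -49.7 -46.7] slope 0.001
held 3988 x [-39.6 -34.9 -26.9] y [ 77.4  96.4 115.1] z 173.1 slope -0.172
```

```bash
python3 steer.py '[[-4,-5,20,0,0],[-4,-5,55,0,0],[-4,-5,90,0,0],[-4,-5,105,0,0],[-4,-5,108,0,0]]'
python3 steer.py '[[0,0,0,0,0],[0,0,0,0,0]]'
```

```text
t: 4.33
eef_pos: [448.4, 103.1, 37.4]
tcp_rot: [-3.141, -0.005, 2.97]
ft_force: [-0.3, 0.8, -2.8]
opening: 0.359
grip_force: 29.9
t: 4.5
eef_pos: [450.2, 102.9, 40.7]
tcp_rot: [3.141, 0.001, 2.97]
ft_force: [0.6, -0.3, -3.0]
opening: 0.355
grip_force: 29.9
```

```bash
python3 steer.py '[[0,0,2,0,0.35],[0,0,4,0,0.35],[0,0,4.5,0,0.35],[0,0,5,0,0.35]]'
python3 steer.py '[[0,0,0,0,0.4],[0,0,0,0,0.45],[0,0,0,0,0.5],[0,0,0,0,0.52],[0,0,0,0,0.52]]'
```

```text
t: 4.83
eef_pos: [450.4, 102.4, 36.1]
tcp_rot: [3.141, 0.002, 2.969]
ft_force: [-2.9, 0.8, 21.6]
opening: 0.355
grip_force: 30.0
t: 5.25
eef_pos: [449.8, 102.2, 35.0]
tcp_rot: [3.141, 0.0, 2.969]
ft_force: [0.7, 0.1, -0.4]
opening: 0.513
grip_force: 0.0
```

```bash
python3 steer.py '[[0,0,-40,0,0.52],[0,0,-80,0,0.52],[0,30,-92,0,0.1],[0,70,-92,0,0],[0,105,-92,0,0]]'
python3 - <<'E'
from h import *
th=-.176; ux=np.array([np.cos(th),np.sin(th)]); uy=np.array([-ux[1],ux[0]]); O=np.array([439.3,13.8])
p=O+197*uy; print(p); go(*p,100,2.9656); go(*p,38,2.9656)
im,d,i=cam('scene'); np.savez('scene3.npz',im=im,d=d); cv2.imwrite('pics/s3.png',cv2.resize(im[150:280,200:330],(500,500),interpolation=cv2.INTER_CUBIC)[:,:,::-1])
E
```

```text
t: 5.67
eef_pos: [468.5, 207.1, 128.5]
tcp_rot: [3.14, 0.003, 2.967]
ft_force: [-0.0, -0.4, 0.3]
opening: 0.365
grip_force: 0.0
[473.79327705 207.75673187]
shift [-5.   1.5 28.5] turn 0.001 rows 0.7 0.0 t 5.6667 j6 -1.11
shift [-4.8  1.4 90.5] turn 0.001 rows 2.2 0.0 t 5.6667 j6 -1.11
```

View pics/s3.png

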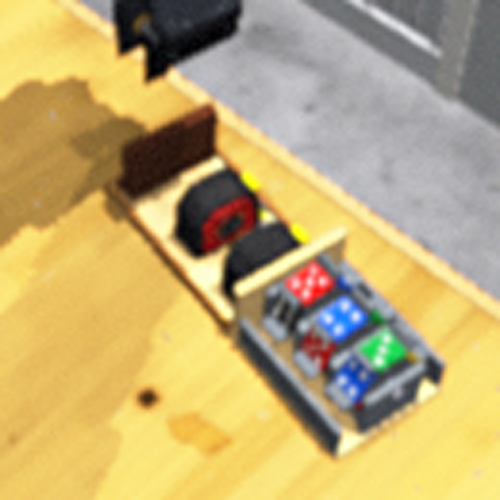

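The loose tape now stands upright in the channel at (215,210), between the racked tape at (265,255) and the stop at (170,150). The gripper is clear, so I'll close it and go down behind the stop.

```bash
python3 steer.py '[[-4,1,0,0,0],[-4,2,0,0,0],[-4,2,0,0,0],[-4,2,0,0,0],[-4,2,30,0,0]]'
python3 steer.py '[[0,0,35,0,0],[0,0,59,0,0],[0,0,59,0,0],[0,0,59,0,0]]'
python3 - <<'E'
from h import *
th=-.176; ux=np.array([np.cos(th),np.sin(th)]); uy=np.array([-ux[1],ux[0]]); O=np.array([439.3,13.8])
p=O+100*uy;  go(*p,38,2.9656); print(monitor.state()['eef_pos'][:2]-O, (monitor.state()['eef_pos'][:2]-O)@uy)
E
```

```text
t: 6.13
eef_pos: [474.3, 206.7, 100.3]
tcp_rot: [3.138, 0.006, 2.967]
ft_force: [1.3, 1.2, 0.1]
opening: 0.014
grip_force: 0.0
t: 6.47
eef_pos: [471.7, 206.1, 37.6]
tcp_rot: [-3.141, -0.002, 2.968]
ft_force: [0.3, -0.1, 1.0]
opening: 0.006
grip_force: 0.0
shift [ -1.6 -95.   -0.3] turn 0.002 rows 2.3 0.0 t 6.4667 j6 -1.11
[ 32.39590443 192.29455034] 194.99626115439594
```

```bash
python3 steer.py '[[-1,-8,0,0,0],[-2,-18,0,0,0],[-2,-30,0,0,0],[-2,-42,0,0,0],[-2,-54,0,0,0]]'
python3 steer.py '[[0,-8,0,0,0],[0,-15,0,0,0],[0,-22,0,0,0],[0,-27,0,0,0],[0,-31,0,0,0]]'
python3 steer.py '[[0,-1,0,0,0],[0,-2,0,0,0],[0,-3,0,0,0],[0,-3.5,0,0,0],[0,-3.5,0,0,0]]'
python3 - <<'E'
from h import *
th=-.176; ux=np.array([np.cos(th),np.sin(th)]); uy=np.array([-ux[1],ux[0]]); O=np.array([439.3,13.8])
print((monitor.state()['eef_pos'][:2]-O)@uy, monitor.state()['ft_force'][:2]@uy)
E
```

```text
t: 6.88
eef_pos: [465.0, 152.1, 38.9]
tcp_rot: [3.141, 0.002, 2.968]
ft_force: [1.0, 3.0, 3.0]
opening: 0.005
grip_force: 1.3
t: 7.3
eef_pos: [459.5, 122.4, 38.1]
tcp_rot: [3.141, 0.0, 2.969]
ft_force: [1.1, 3.4, 4.5]
opening: 0.004
grip_force: 2.2
t: 7.72
eef_pos: [458.9, 119.5, 38.0]
tcp_rot: [3.141, 0.0, 2.969]
ft_force: [1.5, 2.2, 2.1]
opening: 0.006
grip_force: 1.7
107.53948228467836 2.4707910045752586
```

```bash
python3 steer.py '[[0,-2,0,0,0],[0,-4,0,0,0],[0,-6,0,0,0],[0,-8,0,0,0],[0,-9,0,0,0]]'
python3 steer.py '[[0,-0.5,0,0,0],[0,-1,0,0,0],[0,-1.5,0,0,0],[0,-2,0,0,0],[0,-2,0,0,0]]'
python3 steer.py '[[0,-0.5,0,0,0],[0,-1,0,0,0],[0,-1.5,0,0,0],[0,-1.5,0,0,0]]'
python3 - <<'E'
from h import *
th=-.176; ux=np.array([np.cos(th),np.sin(th)]); uy=np.array([-ux[1],ux[0]]); O=np.array([439.3,13.8])
print((monitor.state()['eef_pos'][:2]-O)@uy, monitor.state()['ft_force'][:2]@uy)
E
```

```text
t: 8.13
eef_pos: [457.2, 110.3, 38.0]
tcp_rot: [3.142, 0.0, 2.969]
ft_force: [1.5, 3.9, 1.8]
opening: 0.002
grip_force: 2.1
t: 8.55
eef_pos: [456.9, 108.6, 38.0]
tcp_rot: [3.142, -0.0, 2.969]
ft_force: [1.7, 2.6, 2.0]
opening: 0.005
grip_force: 1.6
t: 8.88
eef_pos: [456.7, 107.1, 38.0]
tcp_rot: [3.141, 0.0, 2.969]
ft_force: [2.9, 4.2, 1.7]
opening: 0.002
grip_force: 2.4
94.94197124006989 4.691789798129519
```

```bash
python3 steer.py '[[0,-0.5,0,0,0],[0,-1,0,0,0],[0,-1.5,0,0,0],[0,-1.5,0,0,0]]'
python3 steer.py '[[0,-0.5,0,0,0],[0,-1,0,0,0],[0,-1.5,0,0,0],[0,-1.5,0,0,0]]'
```

```text
t: 9.22
eef_pos: [456.4, 105.7, 38.0]
tcp_rot: [3.141, 0.0, 2.969]
ft_force: [3.5, 3.9, 2.3]
opening: 0.006
grip_force: 2.5
t: 9.55
eef_pos: [456.2, 104.4, 38.0]
tcp_rot: [3.141, 0.0, 2.969]
ft_force: [2.5, 6.5, 1.3]
opening: 0.011
grip_force: 3.5
```

```bash
python3 steer.py '[[0,-0.7,0,0,0],[0,-1.4,0,0,0],[0,-2,0,0,0],[0,-2,0,0,0]]'
python3 steer.py '[[0,-0.5,0,0,0],[0,-1,0,0,0],[0,-1.5,0,0,0],[0,-1.5,0,0,0]]'
```

```text
t: 9.88
eef_pos: [456.1, 103.4, 38.0]
tcp_rot: [3.14, 0.001, 2.968]
ft_force: [2.7, 20.8, 0.4]
opening: 0.005
grip_force: 10.5
t: 10.22
eef_pos: [456.2, 103.2, 38.1]
tcp_rot: [3.139, 0.002, 2.968]
ft_force: [3.9, 38.3, -0.7]
opening: 0.001
grip_force: 18.8
```

```bash
python3 steer.py '[[0,4,0,0,0],[0,8,0,0,0],[0,8,-40,0,0],[0,8,-80,0,0],[0,-10,-115,0,0]]'
python3 steer.py '[[0,-40,-30,0,0],[0,-75,-40,0,0],[0,-75,-40,0,0],[0,-75,-40,0,0]]'
python3 - <<'E'
from h import *
im,d,i=cam('wrist'); np.savez('w3.npz',im=im,d=d,o=i['origin'],a=i['attitude'])
cv2.imwrite('pics/w3.png',cv2.resize(im,(768,576))[:,:,::-1])
im,d,i=cam('scene'); np.savez('scene4.npz',im=im,d=d)
E
sed -i 's/w2.npz/w3.npz/; s/-165)<25/-75)<15/' m3.py; python3 m3.py
```

```text
t: 10.63
eef_pos: [453.4, 91.8, 154.3]
tcp_rot: [-3.141, -0.002, 2.97]
ft_force: [1.5, 0.2, -0.7]
opening: 0.005
grip_force: 0.0
t: 10.97
eef_pos: [440.6, 15.3, 193.6]
tcp_rot: [-3.141, 0.001, 2.965]
ft_force: [0.4, -0.8, -1.0]
opening: -0.0
grip_force: 0.0
wall top 1045 x [-50.6 -11.5  29.7] y [-8.1 -3.1  3.2] z 73.3 slope 0.001
stop top 1679 x [-43.1  -5.4  36.8] y [60.8 74.  82.3] z 74.3 slope 0.003
racked 3499 x [-34.8  -6.4  32.7] y [ 5.9 26.8 49.1] z 72.0 slope 0.0
rail 530 [-53.1 -50.  -44.7] slope -0.002Traceback (most recent call last):
  File "m3.py", line 12, in <module>
    m=(Q[...,2]>95)&(Q[...,2]<190)&(Q[...,1]>70)&(Q[...,1]<130)&(u>200)&(u<300)&(v>160)&(v<220); st(m,'held')
                                                                                                 ~~^^^^^^^^^^
  File "m3.py", line 7, in st
    s=Q[m]; print(nm,m.sum(),'x',np.percentile(s[:,0],[2,50,98]).round(1),'y',np.percentile(s[:,1],[2,50,98]).round(1),'z',np.median(s[:,2]).round(1),'slope',np.polyfit(s[:,0],s[:,1],1)[0].round(3))
                                 ~~~~~~~~~~~~~^^^^^^^^^^^^^^^^^^
    return _quantile_unchecked(
        a, q, axis, out, overwrite_input, method, keepdims, weights)
    return _ureduce(a,
                    func=_quantile_ureduce_func,
    ...<5 lines>...
                    overwrite_input=overwrite_input,
                    method=method)
    r = func(a, **kwargs)
    result = _quantile(arr,
                       quantiles=q,
    ...<2 lines>...
                       out=out,
                       weights=wgt)
    slices_having_nans = np.isnan(arr[-1, ...])
                                  ~~~^^^^^^^^^
IndexError: index -1 is out of bounds for axis 0 with size 0
```

View pics/w3.png

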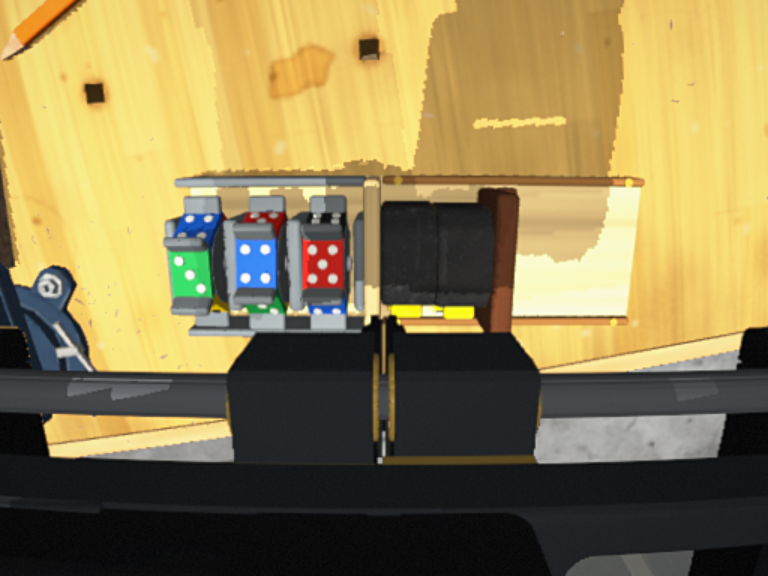

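Both tapes stand snug between the wall (372,250) and the stop (498,260). The wheels at (192,270), (257,265) and (322,262) show 3, 4 and 5 near the top. I'll fit the faces to get the wheel angles.

```bash
cat > wh.py <<'E'
from h import *
import sys
th=-.176; ux=np.array([np.cos(th),np.sin(th)]); uy=np.array([-ux[1],ux[0]]); O=np.array([439.3,13.8])
def wheels(f,view=None):
    z=np.load(f); i=imaging.camera_info(view or 'wrist')
    if view is None: i['origin']=z['o'];i['attitude']=z['a']
    P=cloud(i,z['d']); Q=np.dstack([(P[...,:2]-O)@ux,(P[...,:2]-O)@uy,P[...,2]]); im=z['im']
    hsv=cv2.cvtColor(im,cv2.COLOR_RGB2HSV)
    for nm,y0 in(('left',-38),('mid',-78),('right',-118)):
        m=(abs(Q[...,1]-y0)<16)&(abs(Q[...,0])<50)&(Q[...,2]>25)&(Q[...,2]<100)
        s=hsv[...,1]; H=hsv[...,0]; V=hsv[...,2]
        cols=dict(yellow=(s>110)&(abs(H-27.)<8)&(V>90),green=(s>110)&(abs(H-62.)<20),blue=(s>110)&(abs(H-110.)<15),red=(s>110)&((H<8)|(H>172)))
        out=[]
        for c,k in cols.items():
            q=m&k
            if q.sum()<40: continue
            X=Q[q]; a,b=np.polyfit(X[:,0],X[:,2],1); r=abs(X[:,2]-a*X[:,0]-b)<2.5
            if r.sum()<30: continue
            X=X[r]; a,b=np.polyfit(X[:,0],X[:,2],1)
            n={'yellow':2,'green':3,'blue':4,'red':5}[c]; dl=-np.arctan(a)
            dist=(b-48)*np.cos(dl)
            out.append((c,len(X),'tilt',round(dl,3),'val',round((n-1)*1.0472+dl,3),'dist',round(dist,1),'x',X[:,0].mean().round(1),'y',np.percentile(X[:,1],[3,97]).round(1)))
        R_=Q[m&(s<70)&(V>60)&(Q[...,2]>60)]
        print(nm,*out,sep='\n   ')
if __name__=='__main__':
    for a in sys.argv[1:]: wheels(a,'scene' if a.startswith('scene') else None)
E
python3 wh.py w3.npz scene4.npz
```

```text
left
   ('blue', 92, 'tilt', np.float64(0.887), 'val', np.float64(4.028), 'dist', np.float64(30.1), 'x', np.float64(27.2), 'y', array([-45. , -22.4]))
   ('red', 656, 'tilt', np.float64(-0.185), 'val', np.float64(4.004), 'dist', np.float64(29.6), 'x', np.float64(-5.1), 'y', array([-44.8, -22.7]))
mid
   ('green', 120, 'tilt', np.float64(0.851), 'val', np.float64(2.946), 'dist', np.float64(29.9), 'x', np.float64(26.2), 'y', array([-84.5, -62.5]))
   ('blue', 640, 'tilt', np.float64(-0.194), 'val', np.float64(2.947), 'dist', np.float64(29.5), 'x', np.float64(-5.6), 'y', array([-84.5, -62.6]))
   ('red', 125, 'tilt', np.float64(-1.227), 'val', np.float64(2.961), 'dist', np.float64(29.0), 'x', np.float64(-28.9), 'y', array([-84.7, -62.5]))
right
   ('green', 651, 'tilt', np.float64(0.031), 'val', np.float64(2.125), 'dist', np.float64(29.7), 'x', np.float64(1.0), 'y', array([-125. , -102.4]))
   ('blue', 294, 'tilt', np.float64(-1.019), 'val', np.float64(2.123), 'dist', np.float64(29.3), 'x', np.float64(-26.0), 'y', array([-125. , -102.4]))
left
   ('red', 59, 'tilt', np.float64(-0.173), 'val', np.float64(4.016), 'dist', np.float64(28.8), 'x', np.float64(-4.3), 'y', array([-46.6, -23.2]))
mid
   ('blue', 49, 'tilt', np.float64(-0.205), 'val', np.float64(2.936), 'dist', np.float64(29.0), 'x', np.float64(-5.9), 'y', array([-86.7, -63.1]))
right
   ('green', 42, 'tilt', np.float64(0.032), 'val', np.float64(2.127), 'dist', np.float64(28.3), 'x', np.float64(2.5), 'y', array([-126.5, -103.3]))
```

```bash
cat > rk.py <<'E'
from h import *
import sys
th=-.176; ux=np.array([np.cos(th),np.sin(th)]); uy=np.array([-ux[1],ux[0]]); O=np.array([439.3,13.8])
s=monitor.state(); e=s['eef_pos']; print('rack pos',((e[:2]-O)@ux).round(1),((e[:2]-O)@uy).round(1),e[2].round(1))
for a in sys.argv[1:]:
    x,y,z=map(float,a.split(',')); go(*(O+x*ux+y*uy),z,2.9656)
E
python3 rk.py 33,-33.7,110 33,-33.7,83
```

```text
rack pos 0.6 3.5 192.4
shift [-32.4 -37.3  82.4] turn 0.002 rows 2.3 0.0 t 11.0667 j6 -1.51
shift [-32.5 -37.3 109.4] turn 0.002 rows 2.9 0.0 t 11.0667 j6 -1.51
```

```bash
python3 steer.py '[[-20,-20,10,0,0],[-33,-37,30,0,0],[-33,-37,65,0,0],[-33,-37,83,0,0],[-33,-37,83,0,0]]'
python3 steer.py '[[0,0,15,0,0],[0,0,25,0,0],[0,0,25,0,0],[0,0,25,0,0]]'
python3 rk.py -13.5,-33.7,83
```

```text
t: 11.48
eef_pos: [465.2, -23.9, 106.0]
tcp_rot: [3.141, -0.008, 2.97]
ft_force: [-0.0, 0.8, -0.3]
opening: 0.004
grip_force: 0.0
t: 11.82
eef_pos: [467.1, -24.3, 85.2]
tcp_rot: [3.141, -0.001, 2.97]
ft_force: [-0.1, -0.9, 0.9]
opening: 0.006
grip_force: 0.0
rack pos 34.1 -32.7 85.2
shift [47.6 -0.8  2.2] turn 0.005 rows 1.1 0.0 t 11.8167 j6 -1.59
```

```bash
python3 steer.py '[[9,-1,2,0,0],[18,-1,2,0,0],[27,-1,2,0,0],[36,-1,2,0,0],[42,-1,2,0,0]]'
python3 steer.py '[[3,0,0,0,0],[6,0,0,0,0],[6,0,0,0,0],[6,0,0,0,0]]'
python3 rk.py
python3 steer.py '[[-4,0,-10,0,0],[-4,0,-50,0,0],[-4,30,-90,0,0],[-4,36,-110,0,0],[-4,36,-110,0,0]]'
python3 - <<'E'
from h import *
im,d,i=cam('wrist'); np.savez('w4.npz',im=im,d=d,o=i['origin'],a=i['attitude'])
E
python3 wh.py w4.npz; python3 rk.py
```

```text
t: 12.23
eef_pos: [424.3, -18.7, 83.3]
tcp_rot: [3.142, 0.0, 2.969]
ft_force: [2.9, -0.9, -0.9]
opening: 0.006
grip_force: 1.3
t: 12.57
eef_pos: [419.0, -17.8, 83.0]
tcp_rot: [3.141, -0.002, 2.969]
ft_force: [-2.5, 0.3, 4.2]
opening: -0.0
grip_force: 1.8
rack pos -14.4 -34.6 83.0
t: 12.98
eef_pos: [431.4, 18.1, 197.0]
tcp_rot: [3.141, 0.006, 2.97]
ft_force: [-0.8, 0.4, 1.3]
opening: 0.004
grip_force: 0.0
left
   ('green', 77, 'tilt', np.float64(0.871), 'val', np.float64(2.965), 'dist', np.float64(30.0), 'x', np.float64(28.1), 'y', array([-45.1, -22.4]))
   ('blue', 683, 'tilt', np.float64(-0.18), 'val', np.float64(2.962), 'dist', np.float64(29.7), 'x', np.float64(-4.8), 'y', array([-45.4, -22.8]))
   ('red', 147, 'tilt', np.float64(-1.225), 'val', np.float64(2.964), 'dist', np.float64(28.8), 'x', np.float64(-28.7), 'y', array([-44.8, -22.4]))
mid
   ('green', 106, 'tilt', np.float64(0.85), 'val', np.float64(2.944), 'dist', np.float64(30.0), 'x', np.float64(26.4), 'y', array([-84.4, -62.2]))
   ('blue', 651, 'tilt', np.float64(-0.196), 'val', np.float64(2.946), 'dist', np.float64(29.6), 'x', np.float64(-5.3), 'y', array([-84.7, -62.7]))
   ('red', 118, 'tilt', np.float64(-1.232), 'val', np.float64(2.957), 'dist', np.float64(29.0), 'x', np.float64(-29.0), 'y', array([-84.4, -62.4]))
right
   ('green', 615, 'tilt', np.float64(0.037), 'val', np.float64(2.131), 'dist', np.float64(29.7), 'x', np.float64(0.6), 'y', array([-125.1, -102.5]))
   ('blue', 305, 'tilt', np.float64(-1.027), 'val', np.float64(2.114), 'dist', np.float64(29.3), 'x', np.float64(-25.8), 'y', array([-125.1, -102.3]))
rack pos -9.3 2.1 194.8
```

```bash
python3 steer.py '[[-20,-20,10,0,0],[-43,-36,30,0,0],[-43,-36,70,0,0],[-43,-36,100,0,0],[-43,-36,112,0,0]]'
python3 steer.py '[[0,0,0,0,0],[0,0,0,0,0]]'
python3 rk.py -5.5,-33.7,83
```

```text
t: 13.45
eef_pos: [463.5, -26.3, 76.4]
tcp_rot: [3.141, -0.007, 2.968]
ft_force: [0.5, 0.2, 0.3]
opening: 0.002
grip_force: 0.0
t: 13.62
eef_pos: [465.1, -26.1, 79.9]
tcp_rot: [3.141, -0.003, 2.969]
ft_force: [0.8, -0.6, 0.4]
opening: 0.005
grip_force: 0.0
rack pos 32.4 -34.8 79.9
shift [37.9  1.2 -3. ] turn 0.003 rows 0.9 0.0 t 13.6167 j6 -1.6
```

```bash
python3 steer.py '[[4,1,-2,0,0],[12,1,-2,0,0],[21,1,-2,0,0],[29,1,-2,0,0],[34,1,-2,0,0]]'
python3 steer.py '[[1,0,0,0,0],[2,0,0,0,0],[2,0,0,0,0]]'
python3 rk.py -5.5,-33.7,83
```

```text
t: 14.03
eef_pos: [431.6, -18.8, 83.6]
tcp_rot: [3.142, 0.001, 2.969]
ft_force: [3.8, -0.5, -0.9]
opening: 0.003
grip_force: 1.4
t: 14.28
eef_pos: [430.5, -18.7, 83.1]
tcp_rot: [3.141, -0.0, 2.969]
ft_force: [1.4, 0.3, 1.7]
opening: 0.005
grip_force: 0.9
rack pos -3.0 -33.5 83.1
shift [ 2.5 -0.1  0.1] turn 0.003 rows 0.1 0.0 t 14.2833 j6 -1.6
```

```bash
python3 steer.py '[[1,0,0,0,0],[2.5,0,0,0,0],[2.5,0,0,0,0],[0,0,-30,0,0],[0,-10,-55,0,0]]'
python3 rk.py -7,-73.5,140
```

```text
t: 14.7
eef_pos: [428.1, -27.8, 138.0]
tcp_rot: [3.141, -0.004, 2.97]
ft_force: [0.6, -0.3, 0.3]
opening: 0.006
grip_force: 0.0
rack pos -3.8 -43.0 138.0
shift [  3.4 -30.5  -2. ] turn 0.004 rows 0.7 0.0 t 14.7 j6 -1.62
```

```bash
python3 steer.py '[[3,-30,0,0,0],[3,-30,25,0,0],[3,-30,48,0,0],[3,-30,55,0,0],[3,-30,55,0,0]]'
python3 rk.py 15.5,-73.5,83
```

```text
t: 15.12
eef_pos: [419.6, -57.3, 81.6]
tcp_rot: [3.141, -0.005, 2.969]
ft_force: [-0.6, 0.3, 0.2]
opening: 0.007
grip_force: 0.0
rack pos -7.0 -73.5 81.6
shift [-22.5  -0.1  -1.5] turn 0.003 rows 0.5 0.0 t 15.1167 j6 -1.69
```

```bash
python3 steer.py '[[-5,0,-1,0,0],[-11,0,-1,0,0],[-17,0,-1,0,0],[-23,0,-1,0,0],[-23,0,-1,0,0]]'
python3 rk.py
python3 steer.py '[[3,0,-15,0,0],[3,0,-55,0,0],[3,40,-90,0,0],[3,75,-110,0,0],[3,75,-110,0,0]]'
python3 - <<'E'
from h import *
im,d,i=cam('wrist'); np.savez('w5.npz',im=im,d=d,o=i['origin'],a=i['attitude'])
E
python3 wh.py w5.npz; python3 rk.py -31,-73.5,130
```

```text
t: 15.53
eef_pos: [445.6, -62.0, 84.6]
tcp_rot: [-3.141, 0.003, 2.969]
ft_force: [1.7, 1.2, 1.9]
opening: 0.005
grip_force: 1.1
rack pos 19.4 -73.5 84.6
t: 15.95
eef_pos: [455.3, 15.4, 197.8]
tcp_rot: [3.14, 0.007, 2.97]
ft_force: [-0.3, -0.1, 1.2]
opening: 0.005
grip_force: 0.0
left
   ('green', 692, 'tilt', np.float64(-0.025), 'val', np.float64(2.07), 'dist', np.float64(29.8), 'x', np.float64(-0.5), 'y', array([-45.1, -22.7]))
   ('blue', 255, 'tilt', np.float64(-1.065), 'val', np.float64(2.076), 'dist', np.float64(29.0), 'x', np.float64(-26.9), 'y', array([-45.1, -22.5]))
mid
   ('blue', 628, 'tilt', np.float64(0.135), 'val', np.float64(3.276), 'dist', np.float64(29.9), 'x', np.float64(3.8), 'y', array([-84.8, -62.4]))
   ('red', 346, 'tilt', np.float64(-0.917), 'val', np.float64(3.272), 'dist', np.float64(29.2), 'x', np.float64(-24.3), 'y', array([-84.9, -62.4]))
right
   ('green', 651, 'tilt', np.float64(0.013), 'val', np.float64(2.107), 'dist', np.float64(29.6), 'x', np.float64(0.9), 'y', array([-124.8, -102.6]))
   ('blue', 256, 'tilt', np.float64(-1.03), 'val', np.float64(2.112), 'dist', np.float64(29.6), 'x', np.float64(-26.0), 'y', array([-124.9, -102.3]))
rack pos 15.2 4.2 197.0
shift [ 47.1 -77.5  66.6] turn 0.006 rows 2.7 0.0 t 16.0 j6 -1.51
```

```bash
python3 steer.py '[[20,-38,0,0,0],[45,-70,10,0,0],[48,-77,30,0,0],[48,-77,55,0,0],[48,-77,55,0,0]]'
python3 rk.py -32,-73.5,83; python3 -c "
from h import *
print(monitor.state()['joints'])"
```

```text
t: 16.42
eef_pos: [391.0, -55.5, 136.1]
tcp_rot: [3.141, -0.005, 2.967]
ft_force: [0.1, -0.1, -0.9]
opening: 0.008
grip_force: 0.0
rack pos -35.5 -76.7 136.1
shift [-3.7  3.2 53. ] turn 0.001 rows 1.3 0.0 t 16.4167 j6 -1.7
[-3.08699135e-01  2.95836414e-01  2.18110718e+00  2.27702058e-05
  6.69490378e-01 -1.70491583e+00]
```

```bash
python3 steer.py '[[-2,3,15,0,0],[-2,3,40,0,0],[-2,3,52,0,0],[-2,3,52,0,0],[-2,3,52,0,0]]'
python3 rk.py 5.5,-73.5,83
```

```text
t: 16.83
eef_pos: [395.5, -52.3, 87.1]
tcp_rot: [3.141, -0.001, 2.969]
ft_force: [-0.5, 0.3, -0.6]
opening: 0.008
grip_force: 0.0
rack pos -31.6 -72.8 87.1
shift [-37.1  -0.9   4. ] turn 0.004 rows 0.9 0.0 t 16.8333 j6 -1.7
```

```bash
python3 steer.py '[[0,0,4,0,0],[-6,-1,4,0,0],[-14,-1,4,0,0],[-22,-1,4,0,0],[-28,-1,4,0,0]]'
python3 steer.py '[[-2,0,0,0,0],[-4,0,0,0,0],[-4,0,0,0,0],[-4,0,0,0,0]]'
python3 rk.py 5.5,-73.5,83
```

```text
t: 17.25
eef_pos: [423.8, -58.2, 83.3]
tcp_rot: [3.142, 0.0, 2.969]
ft_force: [-2.9, 1.0, -2.4]
opening: 0.007
grip_force: 1.5
t: 17.58
eef_pos: [426.9, -58.7, 83.0]
tcp_rot: [3.142, 0.001, 2.969]
ft_force: [-1.1, -0.1, -0.5]
opening: 0.007
grip_force: 0.4
rack pos 0.5 -73.6 83.0
shift [-5.   0.1 -0. ] turn 0.003 rows 0.1 0.0 t 17.5833 j6 -1.69
```

```bash
python3 steer.py '[[-2,0,0,0,0],[-4.7,0,0,0,0],[-4.7,0,0,0,0],[-4.7,0,0,0,0]]'
python3 rk.py
python3 steer.py '[[2,0,-15,0,0],[0,0,-55,0,0],[-20,-20,-60,0,0],[-38,-40,-60,0,0],[-38,-40,-60,0,0]]'
python3 - <<'E'
from h import *
im,d,i=cam('wrist'); np.savez('w6.npz',im=im,d=d,o=i['origin'],a=i['attitude'])
E
python3 wh.py w6.npz; python3 rk.py 39,-113.6,79
```

```text
t: 17.92
eef_pos: [431.6, -59.5, 83.0]
tcp_rot: [3.142, 0.0, 2.969]
ft_force: [-0.9, 0.8, 0.9]
opening: 0.006
grip_force: 0.7
rack pos 5.3 -73.6 83.0
t: 18.33
eef_pos: [465.4, -108.7, 144.3]
tcp_rot: [-3.14, 0.006, 2.968]
ft_force: [-1.1, 0.3, -1.0]
opening: 0.005
grip_force: 0.0
left
   ('yellow', 160, 'tilt', np.float64(1.013), 'val', np.float64(2.061), 'dist', np.float64(30.6), 'x', np.float64(28.3), 'y', array([-46.1, -23.1]))
   ('green', 1110, 'tilt', np.float64(-0.022), 'val', np.float64(2.072), 'dist', np.float64(29.7), 'x', np.float64(-0.4), 'y', array([-45.6, -22.7]))
   ('blue', 165, 'tilt', np.float64(-0.758), 'val', np.float64(2.383), 'dist', np.float64(26.9), 'x', np.float64(-26.5), 'y', array([-45.4, -23.1]))
mid
   ('red', 1037, 'tilt', np.float64(-0.026), 'val', np.float64(4.163), 'dist', np.float64(29.7), 'x', np.float64(-0.4), 'y', array([-85.3, -62.5]))
right
   ('yellow', 45, 'tilt', np.float64(1.084), 'val', np.float64(2.132), 'dist', np.float64(30.8), 'x', np.float64(31.9), 'y', array([-125.1, -102.7]))
   ('green', 1116, 'tilt', np.float64(0.02), 'val', np.float64(2.114), 'dist', np.float64(29.8), 'x', np.float64(0.5), 'y', array([-124.9, -102.5]))
   ('blue', 313, 'tilt', np.float64(-1.024), 'val', np.float64(2.118), 'dist', np.float64(29.5), 'x', np.float64(-26.8), 'y', array([-124.9, -102.5]))
rack pos 45.0 -114.8 143.5
shift [ 6.2  1.2 64.5] turn 0.002 rows 1.6 0.0 t 18.3833 j6 -1.76
```

```bash
python3 steer.py '[[4,1,30,0,0],[5,1,55,0,0],[5,1,63,0,0],[5,1,63,0,0],[5,1,63,0,0]]'
python3 rk.py -5,-113.6,79
```

```text
t: 18.8
eef_pos: [457.2, -103.3, 80.2]
tcp_rot: [3.141, -0.001, 2.969]
ft_force: [0.2, -0.1, 0.7]
opening: 0.002
grip_force: 0.0
rack pos 38.1 -112.2 80.2
shift [43.1 -1.2  1.3] turn 0.003 rows 1.0 0.0 t 18.8 j6 -1.76
```

```bash
python3 steer.py '[[5,-1,0,0,0],[12,-1,0,0,0],[19,-1,-3,0,0],[26,-1,-3,0,0],[32,-1,-3,0,0]]'
python3 steer.py '[[3,0,0,0,0],[6,0,0,0,0],[6,0,0,0,0],[6,0,0,0,0]]'
python3 rk.py -5,-113.6,83
```

```text
t: 19.22
eef_pos: [425.3, -99.1, 83.9]
tcp_rot: [-3.141, 0.002, 2.969]
ft_force: [3.9, -1.0, 0.0]
opening: 0.003
grip_force: 1.6
t: 19.55
eef_pos: [419.2, -97.9, 82.9]
tcp_rot: [3.141, -0.001, 2.969]
ft_force: [0.2, -0.1, 0.6]
opening: 0.003
grip_force: 0.3
rack pos -0.3 -113.5 82.9
shift [ 4.7 -0.  -0.1] turn 0.003 rows 0.1 0.0 t 19.55 j6 -1.78
```

```bash
python3 steer.py '[[2,0,0,0,0],[4,0,0,0,0],[4.4,0,0,0,0],[4.4,0,0,0,0]]'
python3 rk.py
python3 steer.py '[[1,0,-15,0,0],[-1,0,-55,0,0],[-10,30,-90,0,0],[-10,70,-105,0,0],[-10,110,-110,0,0]]'
python3 steer.py '[[0,8,0,0,0],[0,8,0,0,0]]'
python3 - <<'E'
from h import *
im,d,i=cam('wrist'); np.savez('w7.npz',im=im,d=d,o=i['origin'],a=i['attitude']); cv2.imwrite('pics/w7.png',im[:,:,::-1])
im,d,i=cam('scene'); np.savez('scene7.npz',im=im,d=d)
E
python3 wh.py w7.npz scene7.npz
```

```text
t: 19.88
eef_pos: [415.1, -97.3, 82.9]
tcp_rot: [3.141, -0.0, 2.969]
ft_force: [2.6, -0.5, -0.4]
opening: 0.002
grip_force: 0.9
rack pos -4.3 -113.6 82.9
t: 20.3
eef_pos: [443.8, 5.8, 194.9]
tcp_rot: [3.142, 0.003, 2.966]
ft_force: [1.2, 0.1, -0.0]
opening: 0.004
grip_force: 0.0
t: 20.47
eef_pos: [444.3, 15.3, 192.5]
tcp_rot: [3.141, -0.0, 2.973]
ft_force: [0.1, -0.7, 0.1]
opening: 0.006
grip_force: 0.0
left
   ('green', 704, 'tilt', np.float64(-0.022), 'val', np.float64(2.072), 'dist', np.float64(29.8), 'x', np.float64(-0.4), 'y', array([-45.1, -22.8]))
   ('blue', 271, 'tilt', np.float64(-1.072), 'val', np.float64(2.07), 'dist', np.float64(29.0), 'x', np.float64(-26.7), 'y', array([-45. , -22.4]))
mid
   ('red', 631, 'tilt', np.float64(-0.023), 'val', np.float64(4.166), 'dist', np.float64(29.7), 'x', np.float64(-0.2), 'y', array([-84.7, -62.5]))
right
   ('yellow', 729, 'tilt', np.float64(-0.006), 'val', np.float64(1.041), 'dist', np.float64(29.6), 'x', np.float64(0.9), 'y', array([-125.1, -102.5]))
   ('green', 283, 'tilt', np.float64(-1.033), 'val', np.float64(1.062), 'dist', np.float64(29.4), 'x', np.float64(-26.2), 'y', array([-124.9, -102.4]))
left
   ('green', 38, 'tilt', np.float64(-0.061), 'val', np.float64(2.034), 'dist', np.float64(28.8), 'x', np.float64(-0.8), 'y', array([-46.5, -24.3]))
mid
   ('red', 47, 'tilt', np.float64(-0.051), 'val', np.float64(4.138), 'dist', np.float64(28.9), 'x', np.float64(0.5), 'y', array([-86.5, -63.1]))
right
   ('yellow', 69, 'tilt', np.float64(-0.03), 'val', np.float64(1.017), 'dist', np.float64(28.3), 'x', np.float64(3.6), 'y', array([-126.4, -102.9]))
```

View pics/w7.png

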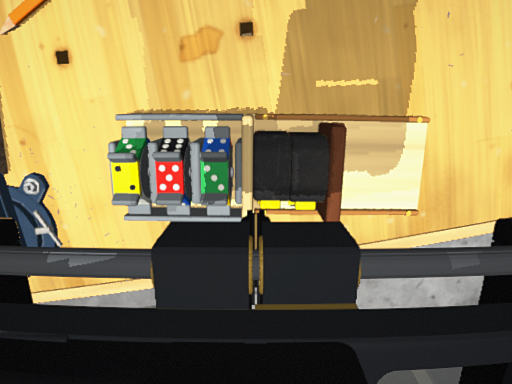

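Seen from the robot, left to right, the wheels read green 3 (215,175), red 5 (170,175), yellow 2 (125,180), each within about 0.03 rad of square in the wrist view. The tapes stand snug between the wall and the stop, and the gripper touches nothing.

```bash
python3 -c "
from cell import env, imaging, ticket, monitor
print(ticket.job_done())"
```

```text
the job is handed in; nothing more can be done
None
```

The job is handed in at about 20.6 s of the 72 s: both tapes stand snug against the wall with the stop pushed up, the wheels show 3-5-2 (within about 0.03 rad of square by the wrist camera, 0.06 by the coarser scene view), and the arm went nowhere near the jar or the sanding block.

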